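Strip the rotor from a bench microcentrifuge for cleaning

ROBOT

A 6-joint arm with a two-finger parallel gripper is mounted at the origin on a cart in front of the work surface, level with it; the furniture and walls round the work are solid. World frame = base frame: x ahead of the robot, y to its left, z up, the work surface at z = 0. Lengths are in m, angles in rad, forces in N, time in s.
With the tool pointing down it reaches from about 0.25 to 0.725 m from the base axis. Payload 9.7 kg.
Tool frame: the origin (TCP) lies midway between the tips of the shut fingers; the grasp point (between the pads) lies 19 mm behind it; z points along the fingers, y is the direction in which the jaws open and shut (so a half turn about z gives the same grasp; the last joint's range is limited). The gripper opens to 85 mm and grips with 20 to 120 N. Pads are 22 mm wide; open, the fingers measure 114 mm over their backs; the gripper's body (76 mm by 85 mm) begins 54 mm behind the grasp point. The pads swing forward as they close: fully open they stand 13 mm farther back than shut.
Start: joints at [1.144, 0.087, 0.176, 1.66, 0, 1.571], TCP at [0.228, 0.501, 0.231] pointing down, gripper open.
Joint ranges: [-3.13, 3.13], [-0.85, 1.81], [-1.15, 1.24], [-2.2, 2.28], [-1.44, 1.52], [-3.14, 3.14]. Speed limits (rad/s): [2.22, 2.22, 2.57, 3.14, 3.14, 3.14].

INTERFACE

Orientations are given as a unit quaternion [x, y, z, w].
In Python, from plant import readout, camera, order, models gives the robot as it stands.
- The arm moves only by the tool step_arm, never from a script. Its argument "increments" is text: rows parted by semicolons, each of 5 numbers parted by spaces: the closure in counts, from 0 (fully open) to 255 (shut), then the shift along the tool's x, y, z normalised to -1 to 1, where 1 is 0.2 m, then the turn about the tool's z normalised to -1 to 1, where 1 is 45 degrees. A call has 1 to 10 rows; each row shifts and turns the commanded pose from where the row before left it, along the tool's axes as they then stand; what a row does not reach is not made up. A row lasts 1/12 s, in which the tool goes at most 41.7 mm and 7.16 degrees, less where a joint would pass 70% of its speed; a pose out of reach is approached as far as the arm can. A call with a number of a shift or a turn outside -1 to 1 is refused whole. A call with a gripper value outside its range is refused whole. The fingers move at their own pace and stop on an object; "grip_force" is the grip in N (left out, the last holds). Time passes only in rows, so rows that do not move let the fingers close. It gives the time, the measured TCP pose, the force and the opening at its end, in the units of the state.
- readout.get_obs(): the state, without advancing time (a new reading comes with each control period).
- camera(name): name is "side" or "top" or "wrist"; returns a dict with "pixels" (384x512x3 uint8, red, green, blue), "fx", "fy", "cx", "cy" (pixels), "R" (3x3) and "t" (3): a world point X has camera coordinates R X + t. Camera axes: x right, y down, z forward; pixel columns grow to the right and rows downward; lengths in m; the calibration is good to about 2 mm. The wrist camera is an equidistant fisheye: a pixel r from the principal point sees the ray r / f radians off the axis. A picture is of the moment at which its call begins. There is no depth.
- order.hand_in(): hands the job in, once; it reports no verdict.
Trained networks look in the newest picture that a camera, given by its name, has taken for a name from the list of things; names that differ only in an ending like _2 or _b are one class to them, and where a whole thing is asked for, a point or a joint stands for the part that bears it (a point fixed in the world has none). Each returns a list of dicts, best first, with "confidence" (0 to 1); they miss things now and then, are a little off and sometimes report something else, mostly with a low value. They report only what shows in the picture. A call takes as long as a camera call. They do not tell look-alikes from the thing itself.
- models.outline_of(camera, label): "mask" (384x512 bool, what is visible of it) and "box" ([centre column, centre row, width, height] in pixels, round what is visible of it).
The state is a dict: "time_s": time; "joint_positions": joint angles; "qvel": joint speeds; "tau": joint torques, N m; "ee_pos": TCP position; "tool_rot": TCP orientation; "contact_force": force on the tool from outside, world axes, zero at the start; "torque": the same for the moment, N m; "gripper_width": opening from 0.0 (shut) to 1.0 (fully open).
Only numpy, scipy, OpenCV 4.12 (cv2) and the standard library are available. Lean on these libraries where they do the work, as an engineer would, in place of code of your own. Each camera call takes 0.05 s, during which the arm holds its last target.

TASK

Strip the centrifuge rotor off its spindle for cleaning, one part at a time: first turn the locking nut anticlockwise until its slot lines up with the two spindle lugs, lift it off and lay it flat in the steel parts dish; next lay the washer flat in the dish beside the nut; only then lift out the rotor and set it down gently, upright, in the middle of the black rubber mat. Leave the rotor lid, the T-handled key and the timer where they lie.

Things in the scene. Friction and masses are not known exactly. Their poses are not given: they have to be found in the camera images.
- machine: Bench microcentrifuge, fixed: 235 (x) x 200 (y) mm, housing 85 high, open bowl 146 mm wide with its floor at 45 mm. Origin: on the table under the spindle axis; x points from the front panel to the lid, z up. The lid is thrown back: it starts 115 mm behind the spindle, leans away and reaches 300 mm high. Stack on the spindle: rotor from 55 to 117 mm above the table, washer to 125, nut to 146, 1 mm clearance all round.
- spindle_tip (a point): Top of the spindle, 145.5 mm above the table, axes as the machine's. The spindle does not turn: 22 mm diameter up to 15.5 mm below this point, then a 10 mm neck, then at the top a pair of lugs: one bar 22 mm long along y, 7 mm wide, 5.5 mm high.
- nut_mid (a point): Bayonet locking nut, steel, 250 g: 58 mm across along its x, two flats 48 mm apart facing its y and -y (grip these), 21 high; this point: its centre, half-way up. A slot 25 x 12 mm along its x goes right through. Locked, its x stands 50 to 66 degrees clockwise of the lugs (machine's y); it lifts off when in line (+-10 degrees; stop 13 degrees past), clear after 21 mm. No spring, little friction.
- washer_mid (a point): Flat round steel washer, 42 mm outside, bore 24 mm, 8 mm thick, 50 g; this point is its centre, half-way up. It lies under the nut, on the rotor hub, which is 32 mm wide, so it overhangs the hub by 5 mm all round.
- rotor_hub (a point): Aluminium rotor with twelve tube holes, 116 mm outside, 62 high, 350 g, flat base of 74 mm. A knurled hub of 32 mm diameter stands 38 mm out of its middle (30 mm above its outer rim): grip it there. This point: on the axis, 47 mm above its underside, 15 mm below the hub's top. The 24 mm bore goes right through; it must rise 91 mm to be clear of the spindle.
- dish: Shallow rectangular steel parts dish, fixed, 120 (x) x 170 (y) mm, rim 18 high, inside 108 x 158 mm, inner floor 3 mm above the table. Origin: centre of its underside, on the table; z up.
- mat: Black rubber bench mat, fixed, 160 x 160 mm, 4 mm thick. Origin: centre of its underside, on the table; z up.
- rotor_lid: White rotor lid, a flat disc of 136 mm with a black knob, 34 high, lying loose to one side in front; leave it alone. Origin: centre of its underside.
- rotor_key: T-handled key, 128 mm long with a 90 mm black handle, 21 high, lying loose in front of the machine; leave it alone. Origin: its middle, on the table.
- timer: White timer, 62 x 68 x 19 mm, lying loose in front of the machine; leave it alone. Origin: centre of its underside.
Things that resemble listed ones, but are neither listed nor needed, are in the scene too. Leave any orange or purple look-alike of the part that bears nut_mid alone.

How it is judged:
By the outcome, as a careful person would: the job done as asked, in the order asked, and still so for the second after the job is handed in, with the robot touching nothing.
It also fails if it takes over 62 s, if anything falls off the work surface, if the arm or the gripper's body presses on something with over 40 N, if the wrist force passes 120 N, or if a joint passes its speed limit or range.

## Working session

There is one attempt and no reset: what is moved stays moved. The work goes in short steps, Python scripts to look and compute and a tool call to move; the robot and the scene stay as the last step left them, time stands still between calls to the robot, and variables do not carry over. Pictures are saved under pics/ and viewed, and the job is handed in when it is done.

Besides the shell and the picture viewer there is one more tool, called after "Request:" as name(argument=value, ...) on one line, values as JSON. step_arm: Moves the arm, as the interface text tells. Scaled input: -1 to 1 covers 0.2 m each way for a shift and 45 degrees each way for a turn. Its arguments: {"type":"object","properties":{"increments":{"type":"string"},"grip_force":{"type":"number"}},"required":["increments"]}

```bash
mkdir -p pics; ls; python3 - <<'E'
from plant import readout,camera,order,models
import cv2,numpy as np
print(readout.get_obs())
for n in ["side","top","wrist"]:
    c=camera(n); cv2.imwrite(f"pics/{n}0.png",c["pixels"][:,:,::-1])
    print(n,c["fx"],c["fy"],c["cx"],c["cy"],np.round(c["R"],3).tolist(),np.round(c["t"],3))
    for l in ["machine","nut_mid","washer_mid","rotor_hub","dish","mat","rotor_lid","rotor_key","timer"]:
        print(l,[(round(d["confidence"],2),np.round(d["box"]).tolist()) for d in models.outline_of(n,l)])
E
```

```text
pics
{'time_s': 0.0, 'joint_positions': array([1.14402681e+00, 8.74371645e-02, 1.75133379e-01, 1.65973264e+00,
       5.18785196e-05, 1.57082479e+00]), 'qvel': array([-0.00039494, -0.00038721,  0.00258207, -0.00080531, -0.00040043,
        0.00099447]), 'tau': array([-2.69281561e-03, -5.20389998e+01,  4.64799607e+01,  1.64731534e-02,
       -1.94164550e-04,  9.78522053e-06]), 'ee_pos': array([0.22756555, 0.50049124, 0.23059524]), 'tool_rot': array([ 2.11782983e-01,  9.77316521e-01, -6.00496360e-04, -1.56649865e-04]), 'contact_force': array([-0.29633898,  0.49992265, -0.12890629]), 'torque': array([-0.01479118,  0.01026039,  0.01041638]), 'gripper_width': 1.0033303241942524}
side 472.54214677003597 472.54214677003597 255.5468738709847 189.5510680433333 [[1.0, -0.028, -0.001], [-0.015, -0.521, -0.853], [0.023, 0.853, -0.521]] [-0.47   0.114  1.131]
machine [(0.64, [312.0, 181.0, 135.0, 164.0])]
nut_mid [(0.58, [298.0, 187.0, 27.0, 19.0])]
washer_mid [(0.57, [297.0, 186.0, 28.0, 15.0])]
rotor_hub [(0.82, [296.0, 208.0, 48.0, 31.0])]
dish [(0.63, [282.0, 299.0, 62.0, 21.0])]
mat []
rotor
[... 523 characters left out ...]
0, 152.0, 44.0, 43.0])]
rotor_hub []
dish [(0.66, [365.0, 174.0, 64.0, 49.0]), (0.23, [252.0, 111.0, 111.0, 178.0])]
mat [(0.63, [138.0, 193.0, 69.0, 66.0])]
rotor_lid [(0.72, [159.0, 265.0, 49.0, 49.0])]
rotor_key [(0.69, [291.0, 230.0, 54.0, 38.0])]
timer [(0.68, [206.0, 237.0, 31.0, 24.0])]
wrist 297.3186396354542 297.3186396354542 256.4936689062534 191.6114461161999 [[0.414, 0.91, 0.001], [0.875, -0.398, 0.276], [0.252, -0.114, -0.961]] [-0.55  -0.035  0.379]
machine [(0.6, [98.0, 371.0, 40.0, 22.0])]
nut_mid []
washer_mid [(0.29, [216.0, 313.0, 98.0, 36.0])]
rotor_hub []
dish []
mat [(0.78, [216.0, 312.0, 99.0, 31.0])]
rotor_lid [(0.95, [124.0, 248.0, 68.0, 64.0])]
rotor_key []
timer []
```

View pics/top0.png

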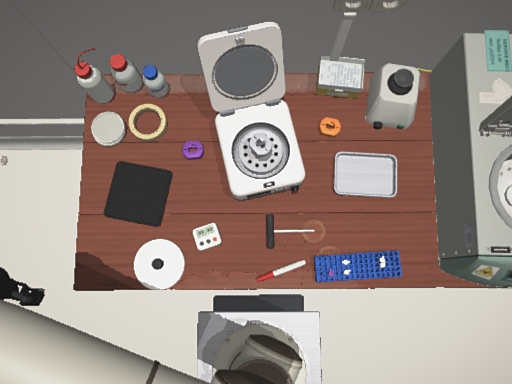

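View pics/side0.png

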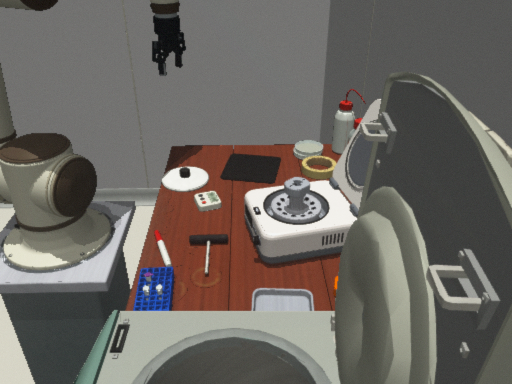

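View pics/wrist0.png

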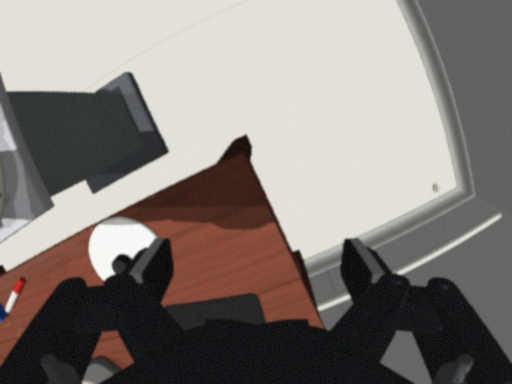

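```bash
python3 - <<'E'
import cv2
a=cv2.imread("pics/top0.png")[80:230,180:330]; cv2.imwrite("pics/top0z.png",cv2.resize(a,(600,600),interpolation=cv2.INTER_CUBIC))
E
```

```text
(no output)
```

View pics/top0z.png

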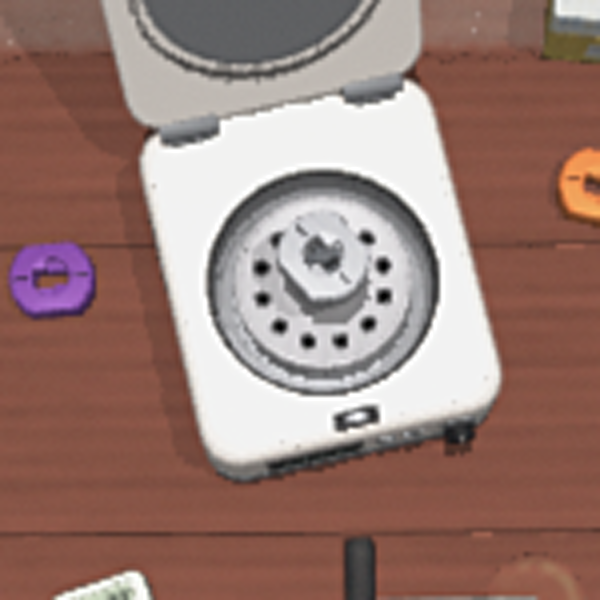

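```bash
cat > h.py <<'E'
from plant import readout,camera,order,models
import cv2,numpy as np
def proj(c,X):
    X=np.atleast_2d(X); p=X@np.array(c["R"]).T+np.array(c["t"])
    if c.get("name")=="wrist":
        r=np.hypot(p[:,0],p[:,1]); th=np.arctan2(r,p[:,2]); 
        return np.c_[c["cx"]+c["fx"]*th*p[:,0]/r, c["cy"]+c["fy"]*th*p[:,1]/r]
    return np.c_[c["cx"]+c["fx"]*p[:,0]/p[:,2], c["cy"]+c["fy"]*p[:,1]/p[:,2]]
def cam(n): 
    c=camera(n); c["name"]=n; return c
def onz(c,uv,z):
    uv=np.atleast_2d(uv).astype(float); R=np.array(c["R"]);t=np.array(c["t"])
    d=np.c_[(uv[:,0]-c["cx"])/c["fx"],(uv[:,1]-c["cy"])/c["fy"],np.ones(len(uv))]
    if c["name"]=="wrist":
        r=np.hypot(d[:,0],d[:,1]); d=np.c_[d[:,:2]/r[:,None]*np.sin(r)[:,None],np.cos(r)]
    o=-R.T@t; D=d@R; s=(z-o[2])/D[:,2]; return o+D*s[:,None]
def yaw():
    q=readout.get_obs()["tool_rot"]
    from scipy.spatial.transform import Rotation as Ro
    m=Ro.from_quat(q).as_matrix(); return np.degrees(np.arctan2(m[1,1],m[0,1])),m
def draw(c,polys,name,box=None,s=4):
    im=c["pixels"][:,:,::-1].copy(); x0,y0,w,h=box or (0,0,512,384)
    im=cv2.resize(im[y0:y0+h,x0:x0+w],None,fx=s,fy=s,interpolation=cv2.INTER_CUBIC)
    for P,col in polys:
        p=((proj(c,P)-[x0,y0]+.5)*s).astype(int); cv2.polylines(im,[p.reshape(-1,1,2)],False,col,1)
    cv2.imwrite(name,im)
def circ(x,y,z,r): a=np.linspace(0,2*np.pi,60); return np.c_[x+r*np.cos(a),y+r*np.sin(a),0*a+z]
def rect(x,y,z,a,b,deg,cx=0):
    t=np.radians(deg);R=np.array([[np.cos(t),-np.sin(t)],[np.sin(t),np.cos(t)]])
    P=np.array([[a,b],[a,-b],[-a,-b],[-a,b],[a,b]])/2+[cx,0]
    return np.c_[P@R.T+[x,y],np.full(5,z)]
E
python3 - <<'E'
from h import *
c=cam("top")
def best(l,i=0):
    return models.outline_of("top",l)[i]
for l,z in [("mat",.004),("dish",.018),("timer",.019),("rotor_lid",.0),("machine",.085)]:
    for d in models.outline_of("top",l):
        cs,_=cv2.findContours(d["mask"].astype(np.uint8),0,2); k=max(cs,key=cv2.contourArea).reshape(-1,2)
        W=onz(c,k,z)[:,:2]; r=cv2.minAreaRect((W*1000).astype(np.float32)); print(l,round(d["confidence"],2),np.round(r[0],1),np.round(r[1],1),round(r[2],1))
for d in models.outline_of("top","nut_mid"):
    cs,_=cv2.findContours(d["mask"].astype(np.uint8),0,2); k=max(cs,key=cv2.contourArea).reshape(-1,2)
    for z in (.146,.02):
        W=onz(c,k,z)[:,:2]; r=cv2.minAreaRect((W*1000).astype(np.float32)); print(z,np.round(d["box"]),np.round(r[0],1),np.round(r[1],1),round(r[2],1))
# bowl opening ellipse: manual pix from zoom
for p,z in [((208/4+180,283/4+80),.085),((439/4+180,283/4+80),.085),((323/4+180,170/4+80),.085),((323/4+180,395/4+80),.085),((300/4+180,230/4+80),.146),((346/4+180,282/4+80),.146)]:
    print(p,np.round(onz(c,p,z)*1000))
E
```

```text
mat 0.85 [465.4 327.8] [161.4 163.1] 78.2
mat 0.74 [345.9 139. ] [63.6 67.8] 18.8
mat 0.63 [358.5 -31.7] [26.2 91.9] 86.5
dish 0.64 [ 511.2 -291.4] [168.5 119.7] 86.4
rotor_lid 0.94 [273.5 265.9] [134.1 131.7] 89.6
machine 0.64 [677.4  19.8] [479.8 233.3] 8.4
0.146 [261. 145.  21.  24.] [557.7  -6.2] [53.6 44.5] 43.6
0.02 [261. 145.  21.  24.] [594.5  -7. ] [59.8 49.6] 43.6
0.146 [193. 151.  22.  19.] [545.6 160.7] [52.  45.9] 89.6
0.02 [193. 151.  22.  19.] [581.  179.1] [58.  51.1] 89.6
0.146 [331. 124.  20.  15.] [ 602.6 -177.3] [49.9 46.4] 76.3
0.02 [331. 124.  20.  15.] [ 644.6 -197.8] [55.7 51.7] 76.3
(232.0, 150.75) [[560.  67.  85.]]
(289.75, 150.75) [[559. -83.  85.]]
(260.75, 122.5) [[636.  -8.  85.]]
(260.75, 178.75) [[485.  -7.  85.]]
(255.0, 137.5) [[576.   7. 146.]]
(266.5, 150.5) [[543. -21. 146.]]
```

```bash
python3 - <<'E'
from h import *
c=cam("top"); s=cam("side")
x,y=.560,-.0075
t=np.radians(41)
P=[(circ(x,y,.085,.073),(0,255,0)),(rect(x,y,.146,.058,.048,41),(0,0,255)),(rect(x,y,.0855,.235,.200,10,cx=0),(255,0,0)),(circ(x,y,.087,.058),(0,255,255)),
([[x-.029*np.cos(t),y-.029*np.sin(t),.146],[x+.029*np.cos(t),y+.029*np.sin(t),.146]],(255,0,255)),(rect(x,y,.146,.25,.0,102),(255,255,0))]
draw(c,P,"pics/t1.png",(190,80,140,120),5)
draw(s,P[:2]+P[3:4]+[(circ(x,y,.117,.016),(0,255,0)),(circ(x,y,.125,.021),(255,0,255))],"pics/s1.png",(230,140,140,120),5)
E
```

```text
(no output)
```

View pics/t1.png

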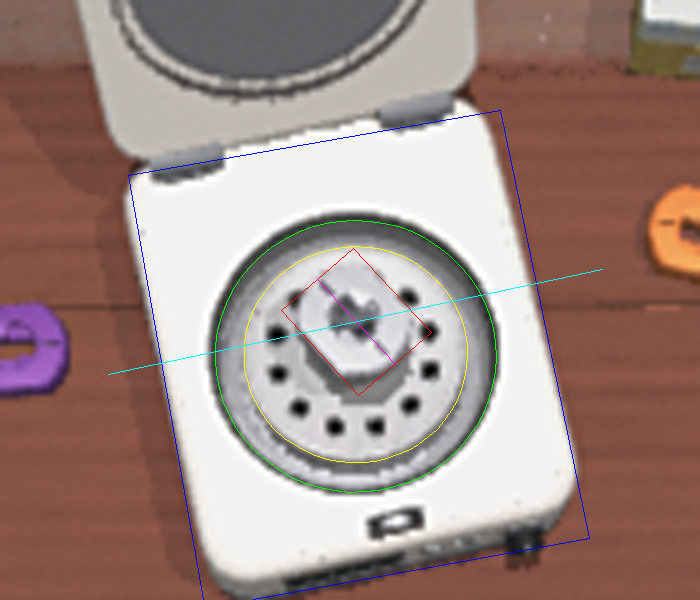

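View pics/s1.png

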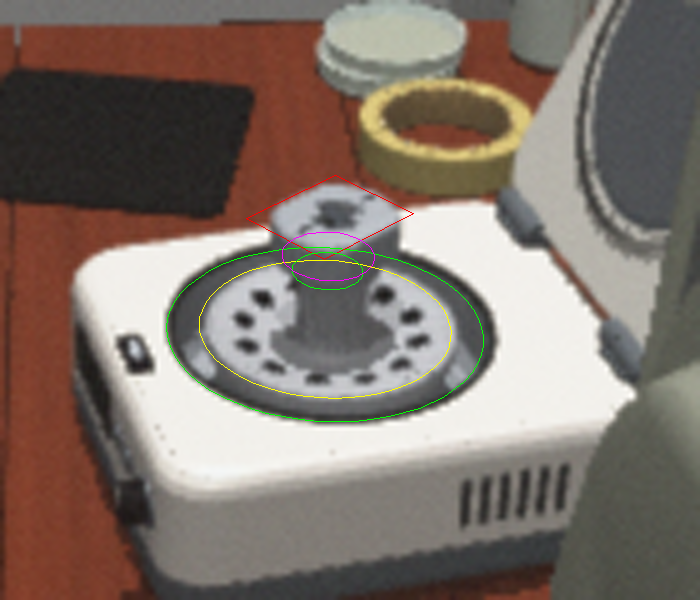

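Request:
step_arm(increments="0 -0.17 -0.103 0 0;0 -0.17 -0.103 0 0;0 -0.17 -0.103 0 0;0 -0.17 -0.103 0 0;0 -0.17 -0.103 0 0;0 -0.17 -0.103 0 0;0 -0.17 -0.103 0 0;0 -0.17 -0.103 0 0;0 -0.17 -0.103 0 0;0 -0.17 -0.103 0 0", grip_force=60)

```text
time_s: 2.78
ee_pos: [0.4526, 0.1705, 0.2316]
tool_rot: [0.212, 0.977, 0.0, 0.0]
contact_force: [-0.1, 0.5, -0.3]
gripper_width: 0.996
```

Request:
step_arm(increments="0 -0.17 -0.103 0 0;0 -0.17 -0.103 0 0;0 -0.17 -0.103 0 0;0 -0.17 -0.103 0 0;0 -0.17 -0.103 0 0;0 0 0 0 0.15;0 0 0 0 0.15;0 0 0 0 0.15;0 0 0 0 0.15;0 0 0 0 0.15")

```text
time_s: 3.62
ee_pos: [0.5641, 0.0081, 0.2312]
tool_rot: [0.489, 0.872, -0.0, -0.0]
contact_force: [0.3, -0.4, 0.5]
gripper_width: 0.999
```

Request:
step_arm(increments="0 0 0 0 0.15;0 0 0 0 0.15;0 0 0 0 0.15;0 0 0 0 0.15;0 0 0 0 0.15;0 0 0 0 0.15;0 0 0 0 0.15;0 0 0 0 0.15;0 0 0 0 0.15;0 0 0 0 0.15")

```text
time_s: 4.45
ee_pos: [0.564, 0.0083, 0.2313]
tool_rot: [0.891, 0.454, -0.0, -0.0]
contact_force: [0.2, 0.0, 0.1]
gripper_width: 1.002
```

Request:
step_arm(increments="0 0 0 0 0.15;0 0 0 0 0.15;0 0 0 0 0")

```text
time_s: 4.7
ee_pos: [0.564, 0.0083, 0.2313]
tool_rot: [0.938, 0.346, -0.0, -0.0]
contact_force: [-0.0, -0.6, 0.0]
gripper_width: 1.0
```

```bash
python3 - <<'E'
from h import *
c=cam("wrist"); o=readout.get_obs(); print(o["ee_pos"],yaw()[0],o["joint_positions"],-np.array(c["R"]).T@c["t"])
draw(c,[],"pics/w2.png",None,1.5)
cv2.imwrite("pics/w2raw.png",c["pixels"][:,:,::-1]); import pickle; pickle.dump(c,open("w2.pkl","wb"))
E
```

```text
[0.56401898 0.00825498 0.23130362] -49.094104846718764 [1.46288412e-02 1.21163550e-01 2.13112660e-01 1.66272375e+00
 1.21060908e-05 2.44227894e+00] [0.61641342 0.05366824 0.37401961]
```

View pics/w2.png

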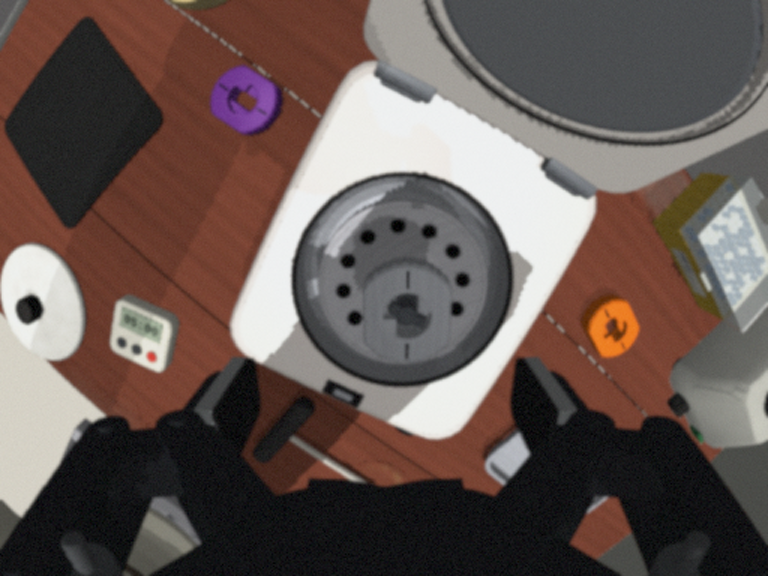

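```bash
python3 - <<'E'
from h import *
import pickle; c=pickle.load(open("w2.pkl","rb"))
f=lambda u,v:(u/1.5-.17,v/1.5-.17)
for p,z in [((408,315),.146),((409,272),.146),((407,358),.146),((293,279),.085),((513,279),.085),((404,173),.085),((404,384),.085)]:
    print(p,np.round(onz(c,f(*p),z)*1000,1))
x,y=.562,-.008
P=[(circ(x,y,.085,.073),(0,255,0)),(rect(x,y,.146,.058,.048,41),(0,0,255)),(circ(x,y,.087,.058),(0,255,255)),(rect(x,y,.146,.058,0,41),(255,0,255)),
(rect(x,y,.1455,.022,.007,102),(255,255,0)),(rect(x,y,.146,.025,.012,41),(255,0,0)),(rect(x,y,.085,.235,.2,12),(0,255,0))]
draw(c,P,"pics/w2o.png",(190,105,160,120),5)
draw(c,[],"pics/w2z.png",(230,170,90,75),8)
E
```

```text
(408, 315) [[563.2  -8.2 146. ]]
(409, 272) [[581.6   7.3 146. ]]
(407, 358) [[543.6 -24.8 146. ]]
(293, 279) [[517.7  51.6  85. ]]
(513, 279) [[615.6 -63.1  85. ]]
(404, 173) [[619.7  40.4  85. ]]
(404, 384) [[506.9 -58.1  85. ]]
```

View pics/w2o.png

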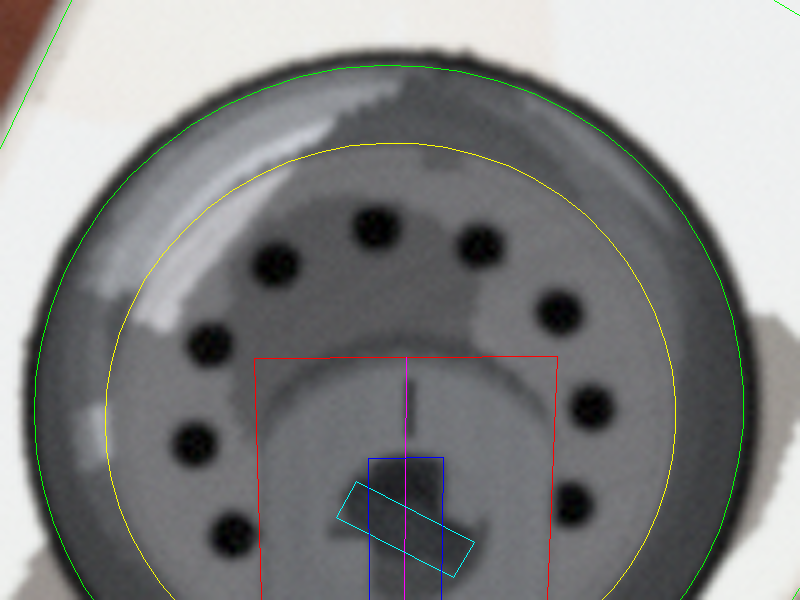

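View pics/w2z.png

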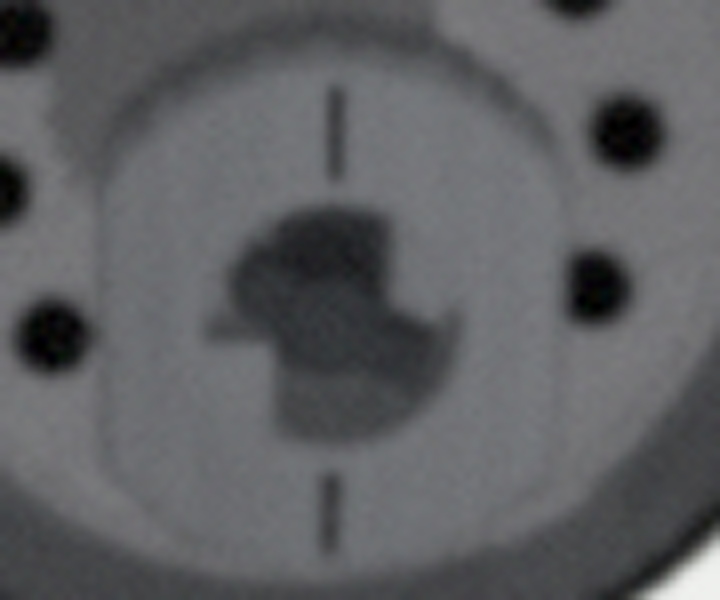

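Request:
step_arm(increments="0 -0.055 0.056 0.1 0;0 0 0 0.15 0;0 0 0 0.15 0;0 0 0 0.1 0;0 0 0 0.034 0;0 0 0 0 0;255 0 0 0 0;255 0 0 0 0;255 0 0 0 0;255 0 0 0 0", grip_force=40)

```text
time_s: 5.58
ee_pos: [0.5639, -0.0074, 0.1263]
tool_rot: [0.937, 0.349, 0.001, 0.001]
contact_force: [0.2, 0.2, 5.3]
gripper_width: 0.551
```

Request:
step_arm(increments="255 0 0 0 0;255 0 0 0 0;255 0 0 0 0")

```text
time_s: 5.83
ee_pos: [0.5639, -0.0075, 0.1263]
tool_rot: [0.937, 0.349, 0.001, 0.001]
contact_force: [-0.5, -0.3, 6.2]
gripper_width: 0.55
```

Request:
step_arm(increments="255 0 0 -0.008 0;255 0 0 0 -0.08;255 0 0 0 -0.15;255 0 0 0 -0.15;255 0 0 0 -0.15")

```text
time_s: 6.25
ee_pos: [0.563, -0.0074, 0.1264]
tool_rot: [0.843, 0.537, 0.0, 0.0]
contact_force: [-0.6, 0.4, -0.0]
gripper_width: 0.553
```

Request:
step_arm(increments="255 0 0 0 -0.15;255 0 0 0 -0.15;255 0 0 0 -0.15;255 0 0 0 -0.15;255 0 0 0 -0.15;255 0 0 0 -0.07;255 0 0 0 0")

```text
time_s: 6.83
ee_pos: [0.5631, -0.0074, 0.1264]
tool_rot: [0.631, 0.776, 0.0, 0.0]
contact_force: [0.3, -0.2, 1.4]
gripper_width: 0.551
```

```bash
python3 - <<'E'
from h import *
c=cam("wrist"); o=readout.get_obs(); print(o["ee_pos"],yaw()[0],o["torque"],o["contact_force"])
draw(c,[],"pics/w3.png",(170,150,180,135),4)
E
```

```text
[ 0.56310201 -0.00735833  0.12643655] 11.48726267307747 [0.03762706 0.00636346 0.00775842] [ 0.13232889 -0.09680942  1.48402871]
```

View pics/w3.png

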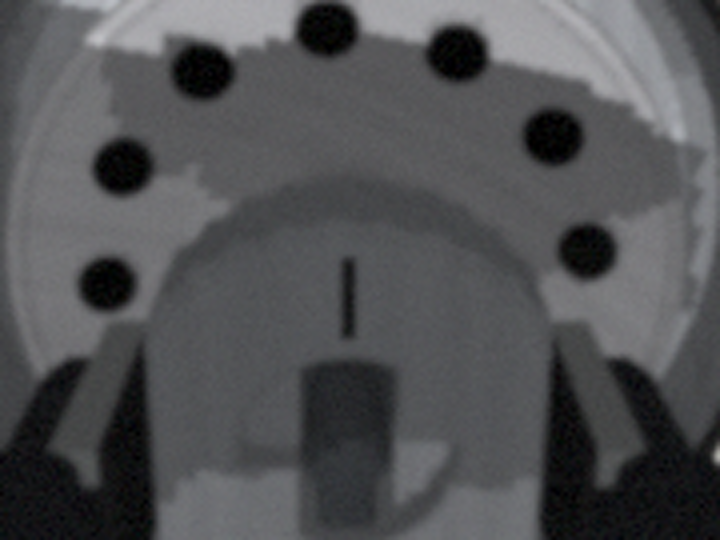

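Request:
step_arm(increments="255 0 0 -0.02 0;255 0 0 -0.03 0;255 0 0 -0.03 0;255 0 0 -0.03 0;255 0 0 -0.03 0;255 0 0 -0.03 0")

```text
time_s: 7.38
ee_pos: [0.5631, -0.0074, 0.1609]
tool_rot: [0.633, 0.775, 0.0, 0.0]
contact_force: [-0.3, -0.3, -2.8]
gripper_width: 0.552
```

```bash
python3 - <<'E'
from h import *
c=cam("wrist"); o=readout.get_obs(); print(o["ee_pos"],yaw()[0],o["torque"],o["contact_force"])
draw(c,[],"pics/w4.png",(130,120,240,180),3)
E
```

```text
[ 0.5634711  -0.00740634  0.16220476] 11.533947986692137 [-0.0093339   0.03339903 -0.06861998] [ 0.33750484  0.69946777 -1.39696213]
```

View pics/w4.png

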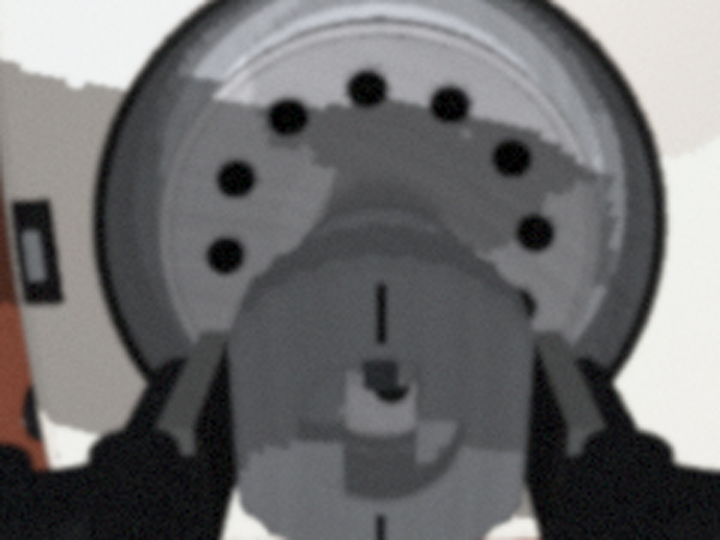

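Request:
step_arm(increments="255 0 0 -0.12 0;255 -0.147 -0.062 -0.03 0;255 -0.147 -0.062 0 0;255 -0.147 -0.062 0 0;255 -0.147 -0.062 0 0;255 -0.147 -0.062 0 0;255 -0.147 -0.062 0 0;255 -0.147 -0.062 0 0;255 -0.147 -0.062 0 0")

```text
time_s: 8.18
ee_pos: [0.5123, -0.2592, 0.1903]
tool_rot: [0.632, 0.775, 0.0, 0.0]
contact_force: [0.9, 0.3, -2.7]
gripper_width: 0.55
```

Request:
step_arm(increments="255 0 0 0 0.112;255 0 0 0 0.112;255 0 0 0 0.112;255 0 0 0 0")

```text
time_s: 8.52
ee_pos: [0.5128, -0.258, 0.1901]
tool_rot: [0.73, 0.683, -0.0, -0.0]
contact_force: [-0.7, 0.3, -1.9]
gripper_width: 0.549
```

```bash
python3 - <<'E'
from h import *
c=cam("wrist"); t=cam("top"); o=readout.get_obs(); print(o["ee_pos"],yaw()[0],o["contact_force"])
P=[(rect(.511,-.291,.018,.12,.17,-3.6),(0,255,0)),(rect(.513,-.257,.003,.048,.058,-3.6),(0,0,255)),(circ(.509,-.321,.003,.021),(255,0,0))]
draw(c,P,"pics/w5.png",None,1.5)
draw(t,P,"pics/t5.png",(300,110,160,120),4)
E
```

```text
[ 0.51290423 -0.25772066  0.19016084] -3.4106060948418415 [ 0.35317965  0.27628872 -2.48246474]
```

View pics/w5.png

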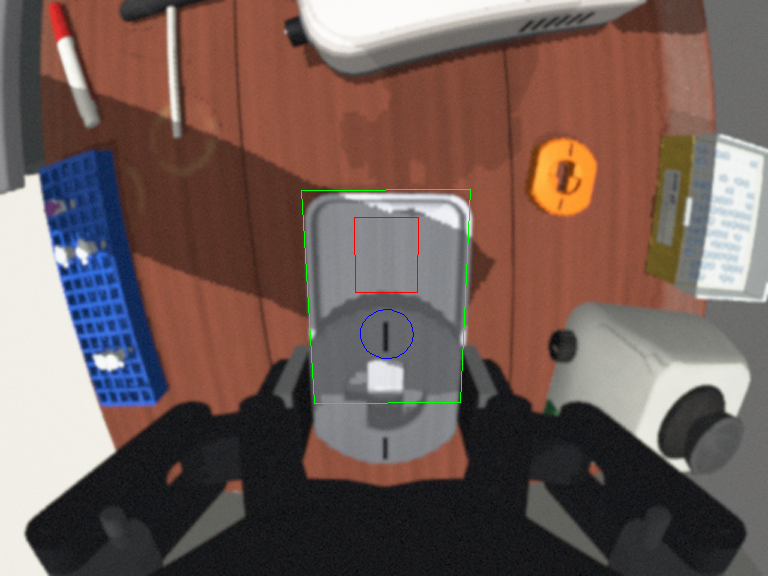

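View pics/t5.png

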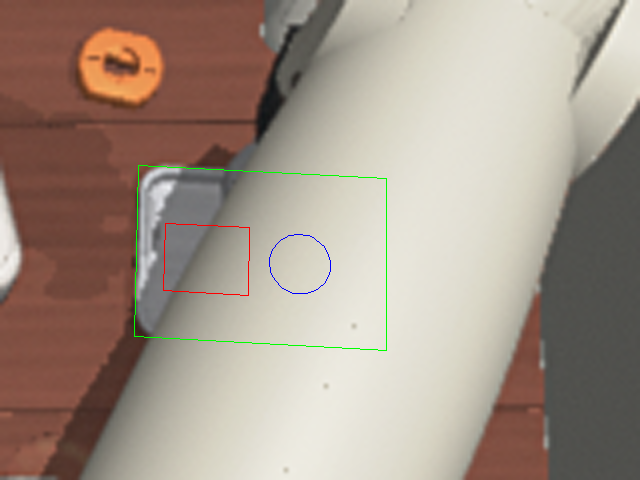

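Request:
step_arm(increments="255 0 0 0.18 0;255 0 0 0.18 0;255 0 0 0.18 0;255 0 0 0.18 0;255 0 0 0.15 0;255 0 0 0.02 0;255 0 0 0.01 0;255 0 0 0 0")

```text
time_s: 9.28
ee_pos: [0.5136, -0.2579, 0.0115]
tool_rot: [0.728, 0.685, 0.0, 0.001]
contact_force: [0.4, -0.5, -2.3]
gripper_width: 0.553
```

Request:
step_arm(increments="255 0 0 0.015 0;255 0 0 0.01 0;255 0 0 0 0")

```text
time_s: 9.53
ee_pos: [0.5135, -0.258, 0.0062]
tool_rot: [0.729, 0.685, 0.0, 0.001]
contact_force: [-0.8, 0.9, -1.9]
gripper_width: 0.551
```

Request:
step_arm(increments="255 0 0 0.008 0;255 0 0 0 0")

```text
time_s: 9.7
ee_pos: [0.5135, -0.258, 0.0046]
tool_rot: [0.729, 0.685, 0.0, 0.001]
contact_force: [0.1, -0.3, 2.6]
gripper_width: 0.552
```

Request:
step_arm(increments="65 0 0 0 0;65 0 0 0 0;65 0 0 0 0;65 0 0 -0.05 0;65 0 0 -0.15 0;65 0 0 -0.2 0;65 0 0 -0.2 0;65 0 0 -0.2 0;65 0 0 -0.15 0;65 0 0 0 0")

```text
time_s: 10.53
ee_pos: [0.5146, -0.2586, 0.2018]
tool_rot: [0.729, 0.685, 0.002, 0.005]
contact_force: [0.5, -0.6, 1.5]
gripper_width: 0.746
```

```bash
python3 - <<'E'
from h import *
c=cam("wrist"); o=readout.get_obs(); print(o["ee_pos"],yaw()[0],o["contact_force"],o["gripper_width"])
P=[(rect(.5135,-.258,.024,.048,.058,-3.4),(0,0,255)),(circ(.510,-.325,.011,.021),(255,0,0))]
draw(c,P,"pics/w6.png",None,1.5)
E
```

```text
[ 0.51415677 -0.25836184  0.19838081] -3.574675854960621 [ 0.51896941 -1.34808306 -0.6273566 ] 0.7451807487978427
```

View pics/w6.png

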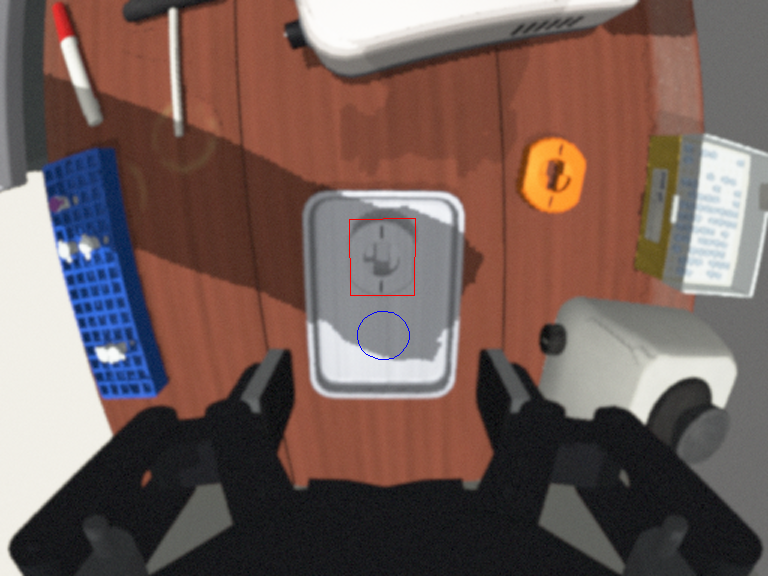

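Request:
step_arm(increments="65 0.181 0.024 0 0;65 0.181 0.024 0 0;65 0.181 0.024 0 0;65 0.181 0.024 0 0;65 0.181 0.024 0 0;65 0.181 0.024 0 0;65 0.181 0.024 0 0;65 0 0 0.05 0;65 0 0 0.05 0;65 0 0 0 0")

```text
time_s: 11.42
ee_pos: [0.5611, -0.0069, 0.1706]
tool_rot: [0.729, 0.685, -0.002, -0.001]
contact_force: [0.2, -0.5, -0.2]
gripper_width: 0.743
```

```bash
python3 - <<'E'
from h import *
c=cam("wrist"); o=readout.get_obs(); print(o["ee_pos"],yaw()[0],o["contact_force"],o["gripper_width"])
P=[(circ(.563,-.0075,.125,.021),(0,0,255)),(circ(.563,-.0075,.125,.012),(0,0,255)),(rect(.563,-.0075,.1455,.007,.022,12),(0,255,0))]
draw(c,P,"pics/w7.png",(150,140,220,160),3.5)
E
```

```text
[ 0.56119835 -0.00751643  0.17174296] -3.5948851437095257 [ 0.02650273 -0.30415573 -0.35864675] 0.7457638439740524
```

View pics/w7.png

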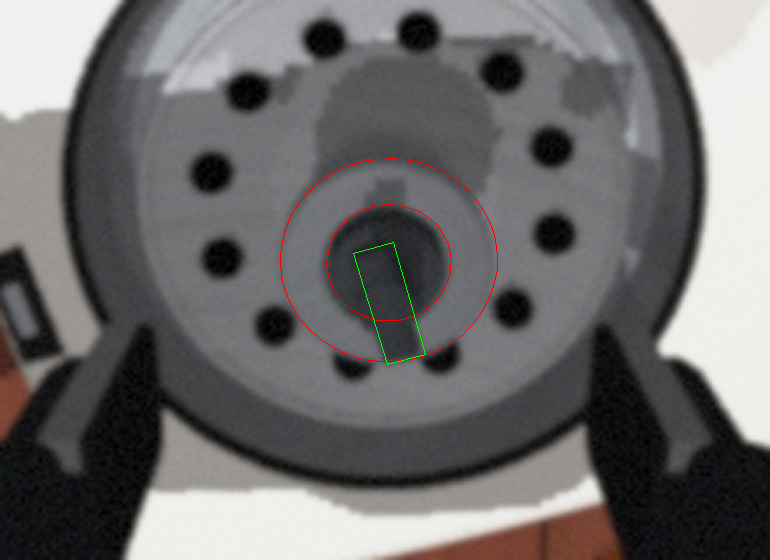

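Request:
step_arm(increments="65 0 0.009 0.1 0;65 0 0 0.1 0;65 0 0 0.06 0;65 0 0 0.018 0;65 0 0 0 0")

```text
time_s: 11.88
ee_pos: [0.5634, -0.0078, 0.1172]
tool_rot: [0.729, 0.684, -0.001, -0.001]
contact_force: [-0.3, 0.3, -0.1]
gripper_width: 0.746
```

Request:
step_arm(increments="255 0 0 0.004 0;255 0 0 0 0;255 0 0 0 0;255 0 0 0 0;255 0 0 0 0;255 0 0 0 0", grip_force=30)

```text
time_s: 12.38
ee_pos: [0.5645, -0.0071, 0.1185]
tool_rot: [0.729, 0.685, 0.001, 0.001]
contact_force: [-1.0, -1.7, 7.4]
gripper_width: 0.47
```

```bash
python3 - <<'E'
from h import *
s=cam("side"); o=readout.get_obs(); print(o["ee_pos"],yaw()[0],o["contact_force"],o["gripper_width"])
draw(s,[],"pics/s8.png",(240,120,120,110),5.5)
E
```

```text
[ 0.56451733 -0.00712059  0.11850614] -3.5761541509076222 [-1.24347886 -1.31996525  6.5115398 ] 0.47154123219986976
```

View pics/s8.png

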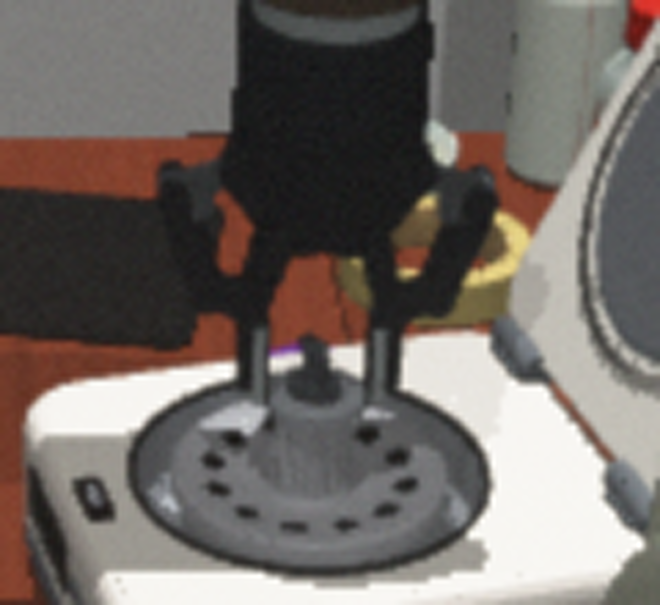

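Request:
step_arm(increments="255 0 0 -0.03 0;255 0 0 -0.03 0;255 0 0 -0.03 0;255 0 0 -0.05 0;255 0 0 -0.1 0;255 0 0 -0.1 0;255 0 0 0 0")

```text
time_s: 13.02
ee_pos: [0.5653, -0.007, 0.19]
tool_rot: [0.729, 0.685, 0.002, 0.002]
contact_force: [1.4, -0.0, -0.4]
gripper_width: 0.468
```

```bash
python3 - <<'E'
from h import *
s=cam("side");c=cam("wrist"); o=readout.get_obs(); print(o["ee_pos"],yaw()[0],o["contact_force"],o["gripper_width"])
draw(s,[],"pics/s9.png",(240,90,120,120),5)
draw(c,[],"pics/w9.png",(130,140,240,180),3)
E
```

```text
[ 0.56456596 -0.00699173  0.18628631] -3.57192154808858 [ 0.27509144 -0.50763135 -0.82922594] 0.4660275615495906
```

View pics/s9.png

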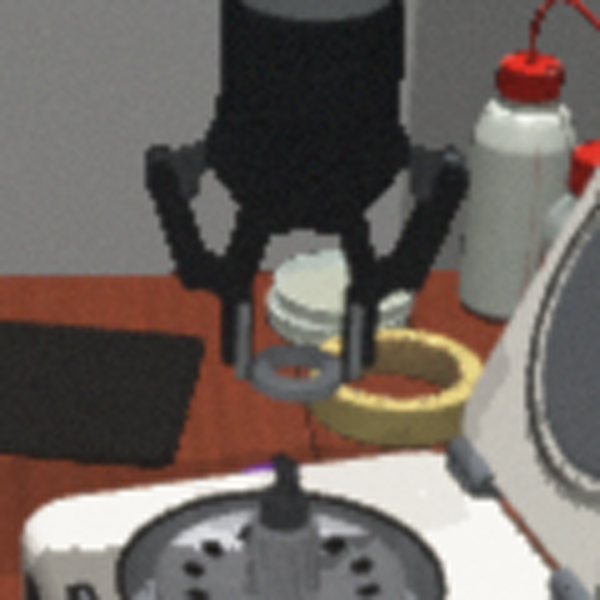

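View pics/w9.png

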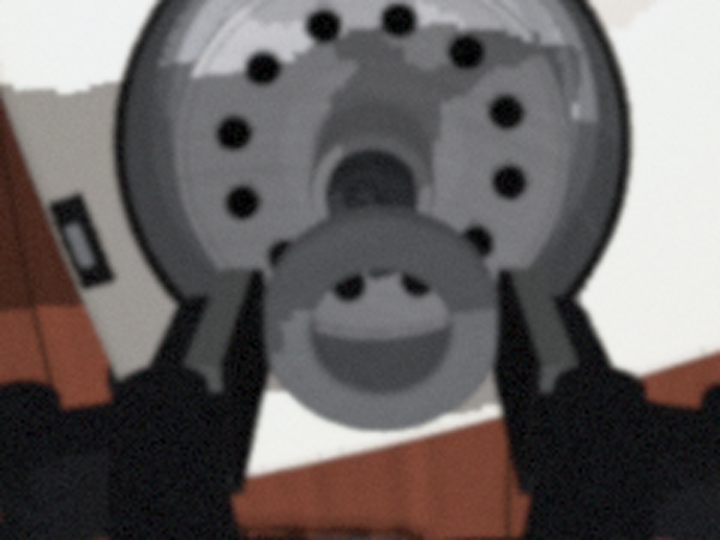

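Request:
step_arm(increments="255 -0.179 -0.019 0 0;255 -0.179 -0.019 0 0;255 -0.179 -0.019 0 0;255 -0.179 -0.019 0 0;255 -0.179 -0.019 0 0;255 -0.179 -0.019 0 0;255 -0.179 -0.019 0 0;255 -0.179 -0.019 0 0;255 -0.179 -0.019 0 0;255 0 0 0 0")

```text
time_s: 13.95
ee_pos: [0.508, -0.3314, 0.1833]
tool_rot: [0.73, 0.683, -0.001, -0.001]
contact_force: [0.5, -0.4, -0.0]
gripper_width: 0.47
```

Request:
step_arm(increments="255 0 0 0.15 0;255 0 0 0.15 0;255 0 0 0.15 0;255 0 0 0.15 0;255 0 0 0.15 0;255 0 0 0.08 0;255 0 0 0.03 0;255 0 0 0 0")

```text
time_s: 14.62
ee_pos: [0.5086, -0.3255, 0.0109]
tool_rot: [0.729, 0.685, -0.0, -0.002]
contact_force: [0.7, 0.3, -0.5]
gripper_width: 0.462
```

Request:
step_arm(increments="255 0 0 0.015 0;255 0 0 0.012 0;255 0 0 0 0")

```text
time_s: 14.87
ee_pos: [0.5103, -0.3267, 0.0086]
tool_rot: [0.729, 0.685, 0.0, 0.001]
contact_force: [-0.5, 0.3, -0.6]
gripper_width: 0.468
```

Request:
step_arm(increments="255 0 0 0 0;255 0 0 0 0")

```text
time_s: 15.03
ee_pos: [0.5102, -0.3267, 0.0085]
tool_rot: [0.729, 0.685, 0.0, 0.001]
contact_force: [-0.1, -0.4, -0.5]
gripper_width: 0.467
```

Request:
step_arm(increments="255 0 0 0.012 0;255 0 0 0.006 0;255 0 0 0 0")

```text
time_s: 15.28
ee_pos: [0.5101, -0.3266, 0.0048]
tool_rot: [0.729, 0.685, 0.0, 0.0]
contact_force: [-1.8, 0.9, 4.7]
gripper_width: 0.469
```

Contact; release and retreat.

Request:
step_arm(increments="65 0 0 -0.003 0;65 0 0 0 0;65 0 0 0 0;65 0 0 -0.05 0;65 0 0 -0.15 0;65 0 0 -0.2 0;65 0 0 -0.2 0;65 0 0 -0.2 0;65 0 0 -0.1 0;65 0 0 0 0")

```text
time_s: 16.12
ee_pos: [0.5112, -0.3274, 0.1917]
tool_rot: [0.729, 0.685, 0.001, 0.004]
contact_force: [0.7, 0.3, -0.3]
gripper_width: 0.742
```

```bash
python3 - <<'E'
from h import *
c=cam("wrist"); o=readout.get_obs(); print(o["ee_pos"],yaw()[0],o["contact_force"],o["gripper_width"])
draw(c,[],"pics/w10.png",(130,80,260,190),3)
E
```

```text
[ 0.51078459 -0.32706839  0.18855911] -3.572673896302185 [-0.26667485 -0.2201011  -0.26011324] 0.7482937833092563
```

View pics/w10.png

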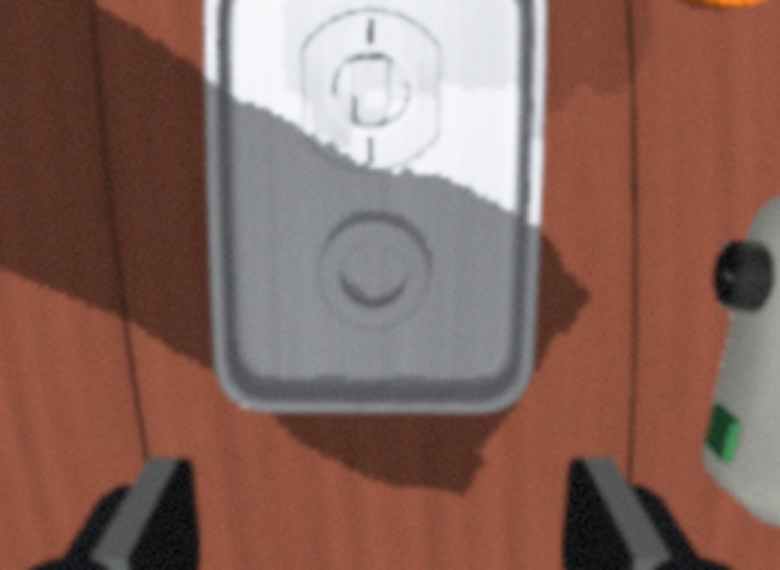

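Request:
step_arm(increments="65 0.179 0.018 0 0;65 0.179 0.018 0 0;65 0.179 0.018 0 0;65 0.179 0.018 0 0;65 0.179 0.018 0 0;65 0.179 0.018 0 0;65 0.179 0.018 0 0;65 0.179 0.018 0 0;65 0.179 0.018 0 0;65 0 0 0 0")

```text
time_s: 17.0
ee_pos: [0.5622, -0.0017, 0.1835]
tool_rot: [0.727, 0.686, -0.0, -0.001]
contact_force: [0.3, -0.5, -0.6]
gripper_width: 0.746
```

Request:
step_arm(increments="65 0 0 0.1 0;65 0 0 0.12 0;65 0 0 0.12 0;65 0 0 0.1 0;65 0 0 0.04 0;65 0 0 0 0;65 0 0 0 0")

```text
time_s: 17.58
ee_pos: [0.562, -0.0071, 0.0889]
tool_rot: [0.729, 0.685, -0.0, -0.0]
contact_force: [-0.1, 1.0, 0.4]
gripper_width: 0.743
```

Request:
step_arm(increments="255 0 0.004 0 0;255 0 0 0 0;255 0 0 0 0;255 0 0 0 0;255 0 0 0 0;255 0 0 0 0;255 0 0 0 0", grip_force=80)

```text
time_s: 18.17
ee_pos: [0.5636, -0.007, 0.0904]
tool_rot: [0.729, 0.685, 0.001, 0.001]
contact_force: [-1.4, 0.3, 5.4]
gripper_width: 0.353
```

Request:
step_arm(increments="255 0 0 -0.02 0;255 0 0 -0.04 0;255 0 0 -0.06 0;255 0 0 -0.06 0;255 0 0 -0.06 0;255 0 0 -0.06 0;255 0 0 -0.06 0;255 0 0 -0.06 0;255 0 0 -0.06 0;255 0 0 -0.06 0")

```text
time_s: 19.0
ee_pos: [0.563, -0.0069, 0.198]
tool_rot: [0.729, 0.685, 0.0, 0.0]
contact_force: [0.9, -0.9, -3.1]
gripper_width: 0.345
```

Request:
step_arm(increments="255 0 0 -0.05 0;255 0 0 -0.03 0;255 0 0 0 0")

```text
time_s: 19.25
ee_pos: [0.5635, -0.0069, 0.2143]
tool_rot: [0.729, 0.685, 0.001, 0.001]
contact_force: [-0.4, -0.0, -3.1]
gripper_width: 0.346
```

```bash
python3 - <<'E'
from h import *
s=cam("side"); o=readout.get_obs(); print(o["ee_pos"],yaw()[0],o["contact_force"],o["gripper_width"],o["joint_positions"])
draw(s,[],"pics/s11.png",(220,60,150,150),4)
E
```

```text
[ 0.56328527 -0.00694132  0.21322991] -3.57534197955714 [-0.08701187 -0.67456641 -4.82323812] 0.34840400579686337 [-1.23312715e-02  1.12144624e-01  1.68120701e-01  1.62596406e+00
  1.77527779e-05  1.62086653e+00]
```

View pics/s11.png

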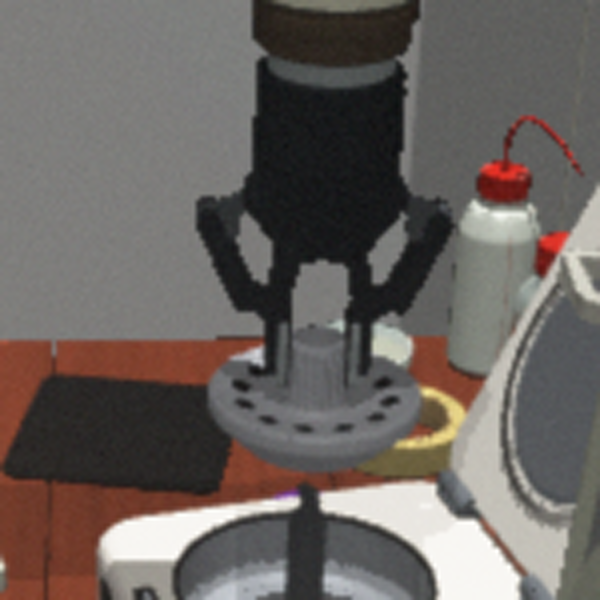

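Request:
step_arm(increments="255 0.08 -0.03 0 0;255 0.164 -0.059 0 0;255 0.164 -0.059 0 0;255 0.164 -0.059 0 0;255 0.164 -0.059 0 0;255 0.164 -0.059 0 0;255 0.164 -0.059 0 0;255 0.164 -0.059 0 0;255 0.164 -0.059 0 0;255 0.164 -0.059 0 0")

```text
time_s: 20.13
ee_pos: [0.4694, 0.3121, 0.2118]
tool_rot: [0.729, 0.685, -0.001, -0.0]
contact_force: [1.5, 0.2, -2.9]
gripper_width: 0.352
```

Request:
step_arm(increments="255 0.084 -0.03 0 0;255 0 0 0 0;255 0 0 0 0")

```text
time_s: 20.38
ee_pos: [0.4648, 0.3285, 0.2115]
tool_rot: [0.728, 0.685, -0.001, -0.0]
contact_force: [0.1, 0.2, -3.7]
gripper_width: 0.351
```

```bash
python3 - <<'E'
from h import *
c=cam("wrist");s=cam("side"); o=readout.get_obs(); print(o["ee_pos"],yaw()[0],o["contact_force"],o["gripper_width"])
M=[(rect(.4654,.3278,.004,.16,.16,-11.8),(0,255,0)),(circ(.4654,.3278,.004,.037),(0,0,255))]
draw(c,M,"pics/w12.png",None,1.5)
draw(s,M,"pics/s12.png",(170,60,160,140),4)
E
```

```text
[0.46548341 0.32719451 0.2120729 ] -3.586784056306864 [-0.26778433 -0.4857122  -3.28127052] 0.35015874750199333
```

View pics/w12.png

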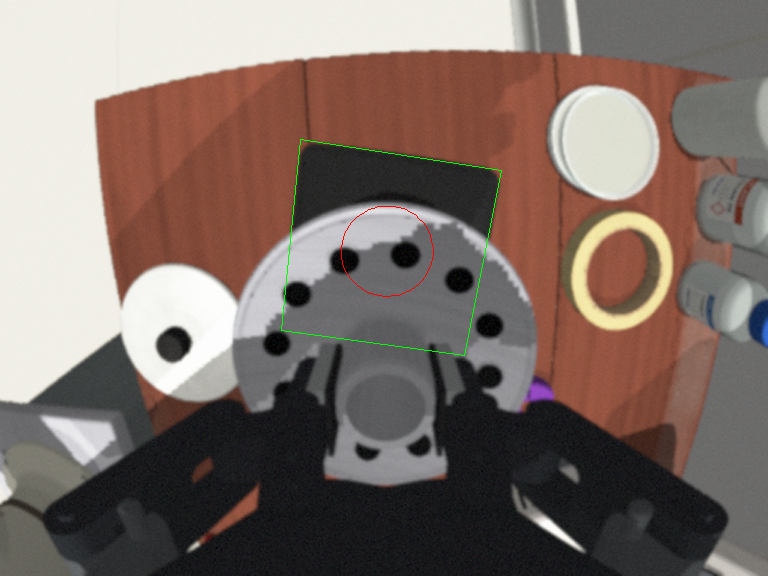

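View pics/s12.png

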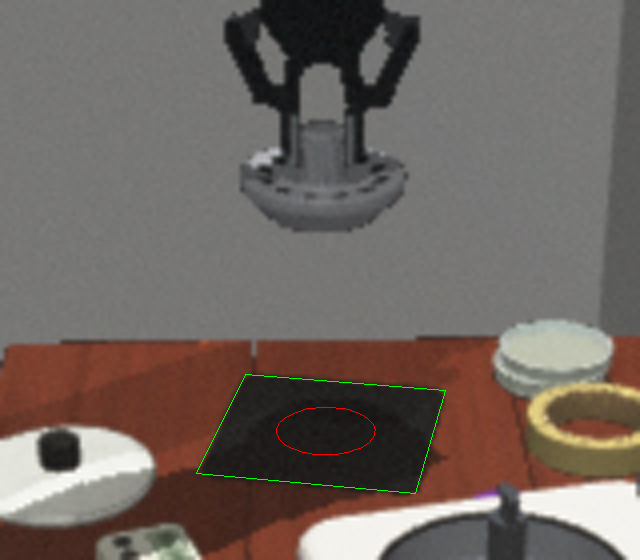

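Request:
step_arm(increments="255 0 0.0 0.1 0;255 0 0 0.15 0;255 0 0 0.15 0;255 0 0 0.15 0;255 0 0 0.13 0;255 0 0 0.08 0;255 0 0 0.04 0;255 0 0 0.01 0;255 0 0 0 0;255 0 0 0 0")

```text
time_s: 21.32
ee_pos: [0.4663, 0.3279, 0.0521]
tool_rot: [0.729, 0.685, 0.001, 0.0]
contact_force: [-0.6, -0.2, -3.6]
gripper_width: 0.349
```

Request:
step_arm(increments="255 0 0 0.02 0;255 0 0 0.015 0;255 0 0 0.01 0;255 0 0 0.005 0;255 0 0 0 0;255 0 0 0 0")

```text
time_s: 21.82
ee_pos: [0.4654, 0.3278, 0.0407]
tool_rot: [0.729, 0.685, -0.0, 0.0]
contact_force: [-0.0, 0.2, -3.8]
gripper_width: 0.349
```

Request:
step_arm(increments="255 0 0 0.005 0;255 0 0 0.003 0;255 0 0 0 0")

```text
time_s: 22.07
ee_pos: [0.4656, 0.328, 0.0396]
tool_rot: [0.729, 0.685, 0.0, -0.0]
contact_force: [-1.5, -0.4, 1.4]
gripper_width: 0.351
```

Touching down (force changed from −3.8 to +1.4 N). Release and rise.

Request:
step_arm(increments="180 0 0 0 0;130 0 0 0 0;100 0 0 0 0;90 0 0 0 0;90 0 0 0 0;90 0 0 -0.05 0;90 0 0 -0.15 0;90 0 0 -0.2 0;90 0 0 -0.2 0;90 0 0 -0.2 0")

```text
time_s: 22.9
ee_pos: [0.4651, 0.3275, 0.2017]
tool_rot: [0.729, 0.685, 0.0, 0.0]
contact_force: [0.9, -0.0, 0.7]
gripper_width: 0.646
```

Request:
step_arm(increments="90 -0.15 0 -0.1 0;90 -0.2 0 0 0;90 -0.2 0 0 0;90 -0.2 0 0 0;90 -0.2 0 0 0;90 -0.2 0 0 0;90 0 0 0 0;90 0 0 0 0")

```text
time_s: 23.57
ee_pos: [0.4512, 0.0965, 0.2202]
tool_rot: [0.73, 0.683, 0.001, 0.0]
contact_force: [-0.4, 0.2, 0.5]
gripper_width: 0.65
```

```bash
python3 - <<'E'
from h import *
t=cam("top");s=cam("side"); o=readout.get_obs(); print(o["ee_pos"],o["time_s"],o["contact_force"])
M=[(circ(.4654,.3278,.036,.058),(0,255,0))]
draw(t,M,"pics/t13.png",None,1.5)
draw(s,M,"pics/s13.png",None,1.5)
E
```

```text
[0.45130271 0.09850663 0.21968544] 23.6667 [-0.6677604   0.15702765  0.86350382]
```

View pics/t13.png

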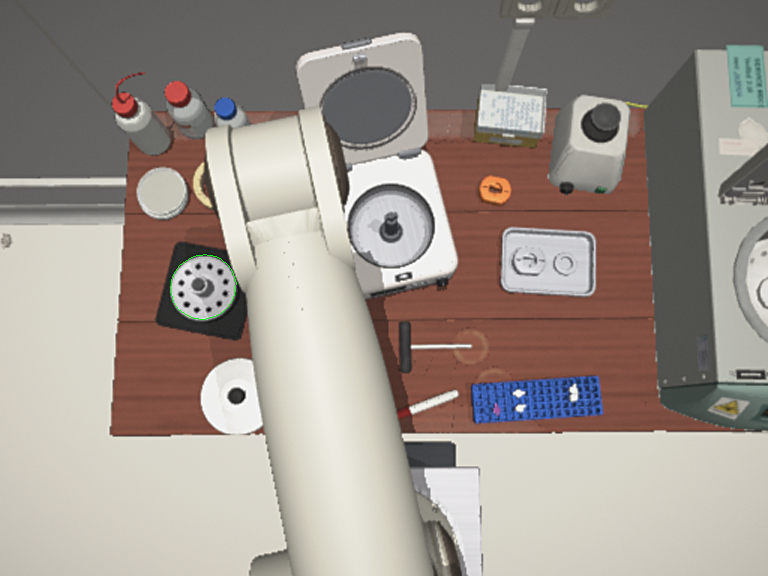

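View pics/s13.png

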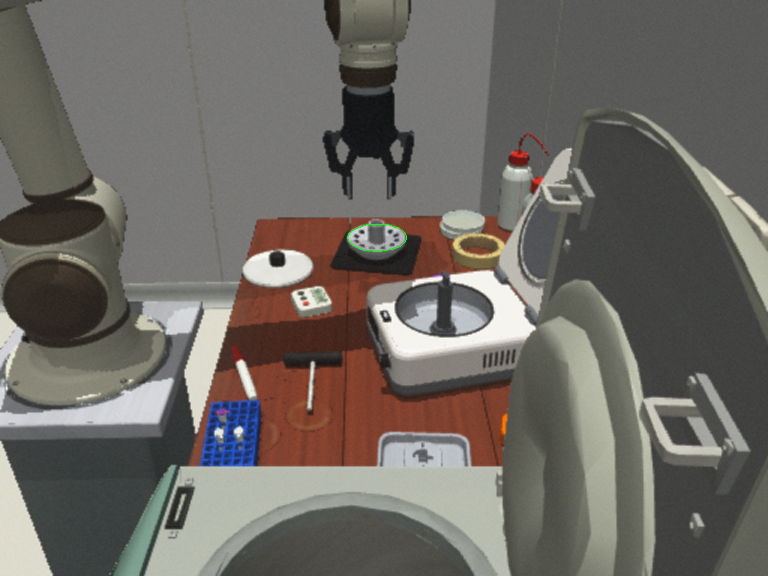

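The top picture, enlarged 1.5 times, shows the nut at (528,260) and the washer at (564,263), both flat in the dish. The rotor is upright in the middle of the mat at (204,287). The lid and the key are where they started, and the side picture shows the same for the timer.

```bash
python3 -c "
from plant import order; print(order.hand_in())"
```

```text
the job is handed in; nothing more can be done
None
```

The rotor is stripped and the job is handed in, about 24 s into the 62 s limit. No verdict was reported.

- **Nut:** I turned it about 61° anticlockwise until the slot lined up with the lugs. I then lifted it off and laid it flat in the dish.
- **Washer:** I laid it flat in the dish beside the nut.
- **Rotor:** I lifted it off last and set it down gently, upright, on the black mat.

**Last checks:** The top and side pictures show the nut and washer flat, side by side in the dish. The rotor sits within a few millimetres of the mat's centre. The lid, key and timer lie where they started, as does the orange look-alike; the arm hid the purple one in the last top picture, and it was never touched. The gripper is clear of everything, and the highest contact force in any reading was about 7 N.

No check failed. The camera fixes for the spindle and dish differed by 2–3 mm, and I allowed for that when placing the parts.

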